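Dot-punch the two hole centres of a flange plate

TASK

Clear the loose nut off the flat steel plate, then take the square-handled dot punch out of the rack and mark the plate's two scribed crosses, first the one at the narrow end and then the one at the wide end: hold the punch upright, press it down steadily until its sprung point has gone fully in, and lift it straight off without letting the point skid. Hang the punch back upright in the notch it came from; leave the round drift, the standing bolt and the small steel block where they are, keep the plate where it lies, and do not ram the punch.

Things in the scene. Friction and masses are not known exactly. Their poses are not given: they have to be found in the camera images.
- punch: automatic dot punch of steel, 132 mm tall, hanging upright by its collar in one notch of the rack. Origin at the end of its point (when the point is fully out), z up along its axis. From the origin up: point and round shank of 14 mm to 62 mm, round collar of 34 mm diameter from 62 to 68 mm, square handle 22 x 22 mm with sides along its x and y from 68 to 126 mm, small round button on top to 132 mm. 0.24 kg.
- punch_tip (a joint): how far the sprung point is pressed into the shank: 0 = out, 0.008 m = fully in (a stop). The spring takes about 3.6 N to start it, 9 N at 6 mm and 11 N at the stop; it springs out again when lifted. The cross counts as marked with more than 6 mm in.
- punch_point (a point): the end of the sprung point (2.4 mm across); it moves up into the shank as the point is pressed
- drift: plain round drift in the rack's other notch: flat-ended shank of 14 mm, 34 mm collar, round handle of 22 mm diameter, 143 mm tall; origin at its lower end, z up. Leave it alone.
- tool_rack: fixed dark steel rack, 80 mm deep (x) x 150 mm (y) x 80 mm tall, origin under its centre, z up. Its top shelf (6 mm thick, top at z 80 mm) has two notches, 22 mm wide, open to the rack's -x side, centred at x = 0, y = +39 and y = -39 mm, each reaching from the front edge back to x = +10 mm; a tool hangs at the notch's centre, collar on the shelf, its lower end 18 mm above the hearth. Which tool is in which notch varies.
- plate: loose flat steel plate, 140 mm (x) x 60 mm (y) x 10 mm thick, 0.7 kg, flat on the hearth at any yaw; origin under its centre. The last 25 mm at its +x end are only 36 mm wide (the narrow end). A 12 mm hole goes through the middle.
- cross_narrow (a point): scribed cross on the plate's top, at plate x = +45 mm, y = 0, z = 10 mm: the one at the narrow end
- cross_wide (a point): scribed cross on the plate's top, at plate x = -45 mm, y = 0, z = 10 mm: the one at the wide end
- nut: plain steel hexagon nut lying flat on the plate, 42 x 36 mm across, 20 mm tall, 0.09 kg; origin under its centre, z up
- nut_mid (a point): middle of the nut, 10 mm above its underside
- bolt: hex bolt standing on its head beside the plate's +y edge near the narrow end: 28 x 24 mm head, 16 mm shank, 70 mm tall; origin under its head. Leave it standing.
- block: ground steel block, 32 (x) x 50 (y) x 25 mm tall, beside the plate's -y edge near the wide end; origin under its centre. Leave it.
- brick: half firebrick stood on end, fixed, 68 mm (world x) x 75 mm (world y) in plan and 100 mm tall, standing between rack and plate; origin in the middle of its left (+y) face, 50 mm above the hearth, so that the brick reaches 75 mm from there towards -y

How it is judged:
On the way, in this order (a step that is already met when the one before it is completed fails the run):
1. the nut lies off the plate ((y of nut_mid in the frame of plate above 0.046 m or y of nut_mid in the frame of plate below -0.046 m or x of nut_mid in the frame of plate above 0.088 m or x of nut_mid in the frame of plate below -0.088 m) and height (world z) of nut_mid below 0.025 m and linear speed of nut below 0.03 m/s), for 0.2 s.
2. the cross at the narrow end is marked: point pressed in more than 6 mm on the plate, within 5 mm of the cross, punch within 0.13 rad of upright (value of joint punch_tip above 0.006 m and horizontal distance between punch_point and cross_narrow below 0.005 m and contact force between punch and plate above 4 N and angle between punch's own z axis and vertical below 0.13 rad), for 0.15 s.
3. the punch is lifted off (point above 25 mm and sprung out) (height (world z) of punch_point above 0.025 m and value of joint punch_tip below 0.001 m and contact force between punch and plate below 0.1 N), for 0.1 s.
4. the cross at the wide end is marked in the same way (value of joint punch_tip above 0.006 m and horizontal distance between punch_point and cross_wide below 0.005 m and contact force between punch and plate above 4 N and angle between punch's own z axis and vertical below 0.13 rad), for 0.15 s.
5. the punch is lifted off again (all of step 3), for 0.1 s.
At the end, for the whole second after the job is handed in: The punch hangs at rest on the rack in its own notch (within 18 mm of its start, within 0.15 rad of upright); the nut lies off the plate (its middle more than 46 mm from the plate's middle line, or more than 88 mm along it, and below 25 mm); the plate is at rest within 20 mm of its start (all of step 1 and distance of punch from where it was at the start of the episode below 0.018 m and angle between punch's own z axis and vertical below 0.15 rad and linear speed of each of punch, plate below 0.03 m/s and contact force between punch and tool_rack above 0.5 N and distance of plate from where it was at the start of the episode below 0.02 m); the robot touches nothing.
It fails at once if the point touches or skids on the plate more than 8 mm away from both crosses (contact force between punch and plate above 1 N and horizontal distance between punch_point and cross_narrow above 0.008 m and horizontal distance between punch_point and cross_wide above 0.008 m).
It fails at once if the punch is rammed into the plate (over 45 N) (contact force between punch and plate above 45 N).
It fails at once if the plate is shoved more than 20 mm (distance of plate from where it was at the start of the episode above 0.02 m).
It fails at once if the drift is moved more than 20 mm, the block more than 15 mm, or the bolt more than 15 mm or knocked over (distance of drift from where it was at the start of the episode above 0.02 m or distance of any of block, bolt from where it was at the start of the episode above 0.015 m or angle between bolt's own z axis and vertical above 0.5 rad).
It also fails if it takes over 69 s, if anything falls off the work surface, if the arm or the gripper's body presses on something with over 40 N, if the wrist force passes 120 N, or if a joint passes its speed limit or range.

ROBOT

A 6-joint arm with a two-finger parallel gripper is mounted at the origin on a cart in front of the work surface, level with it; the furniture and walls round the work are solid. World frame = base frame: x ahead of the robot, y to its left, z up, the work surface at z = 0. Lengths are in m, angles in rad, forces in N, time in s.
With the tool pointing down it reaches from about 0.275 to 0.725 m from the base axis. Payload 15.9 kg.
Tool frame: the origin (TCP) lies midway between the tips of the shut fingers; the grasp point (between the pads) lies 19 mm behind it; z points along the fingers, y is the line along which they close (so a half turn about z gives the same grasp; the last joint's range is limited). The gripper opens to 85 mm and grips with 20 to 120 N. Pads are 22 mm wide; open, the fingers measure 114 mm over their backs; the gripper's body (76 mm by 85 mm) begins 54 mm behind the grasp point. The pads swing forward as they close: fully open they stand 13 mm farther back than shut.
Start: joints at [1.126, 0.213, -0.034, 1.323, 0, 1.571], TCP at [0.215, 0.451, 0.203] pointing down, gripper open.
Joint ranges: [-2.98, 2.98], [-0.74, 1.72], [-1.14, 1.35], [-2.1, 2.04], [-1.57, 1.44], [-3.14, 3.14]. Speed limits (rad/s): [1.89, 1.89, 2.39, 2.57, 3.14, 3.14].

INTERFACE

Orientations are given as a rotation vector (axis times angle).
In Python, from bench import get_obs, optics, hand_in gives the robot as it stands.
- The arm moves only by the tool carry_out, never from a script. Its argument "rows" is a list of rows, each an object of numbers: "dx", "dy", "dz": the shift along the tool's x, y, z in mm; "spin": the turn about the tool's z in degrees; "fingers": the closure, from 0 (fully open) to 1 (shut). A call has 1 to 12 rows; each row is the pose to reach, as a shift and turn from the pose commanded when the call began, along the tool's axes at that moment; what a row does not reach only later rows make up. A row lasts 1/10 s, in which the tool goes at most 50 mm and 8.59 degrees, less where a joint would pass 70% of its speed; a pose out of reach is approached as far as the arm can. A call with a gripper value outside its range is refused whole. The fingers move at their own pace and stop on an object; the grip force is fixed at half the most. Time passes only in rows, so rows that repeat a pose let the fingers close. It gives the time, the measured TCP pose, the force, the opening and the grip force at its end, in the units of the state.
- get_obs(): the state, without advancing time (a new reading comes with each control period).
- optics.camera(name): name is "scene" or "side" or "wrist"; returns a dict with "img" (400x640x3 uint8, red, green, blue), "intrinsics" (3x3 intrinsics, pixels), "extrinsics" (4x4, takes a point from world to camera coordinates); the wrist camera has in their place "tool_from_camera" (4x4, takes a point from camera to tool coordinates, whose origin is the TCP and whose axes are the flange's). Camera axes: x right, y down, z forward; pixel columns grow to the right and rows downward; lengths in m; the calibration is good to about 2 mm. A picture is of the moment at which its call begins: read the wrist's pose just before it. There is no depth.
- hand_in(): hands the job in; it is judged then, once.
The state is a dict: "time": time; "qpos": joint angles; "joint_vel": joint speeds; "effort": joint torques, N m; "tcp_pos": TCP position; "ee_rot": TCP orientation; "wrist_force": force on the tool from outside, world axes, zero at the start; "ft_torque": the same for the moment, N m; "gripper_width": finger opening in m; "gripper_force": force on a finger pad.
Only numpy, scipy, OpenCV 4.12 (cv2) and the standard library are available. Lean on these libraries where they do the work, as an engineer would, in place of code of your own. Each camera call takes 0.05 s, during which the arm holds its last target. There are 200 camera calls.

## Working session

There is one attempt and no reset: what is moved stays moved. The work goes in short steps, Python scripts to look and compute and a tool call to move; the robot and the scene stay as the last step left them, time stands still between calls to the robot, and variables do not carry over. Pictures are saved under pics/ and viewed, at most 10 in all, crops included, and the job is handed in when it is done.

Besides the shell and the picture viewer there is one more tool, called as a command line: name --argument value ..., lists and objects as JSON in quotes. carry_out: Moves the arm, as the interface text tells. Its arguments: {"type":"object","properties":{"rows":{"type":"array","items":{"type":"object","properties":{"dx":{"type":"number"},"dy":{"type":"number"},"dz":{"type":"number"},"spin":{"type":"number"},"fingers":{"type":"number"}}}}},"required":["rows"]}

```bash
mkdir -p pics; ls; cat > h.py <<'E'
import numpy as np, cv2
from bench import get_obs, optics, hand_in
from scipy.spatial.transform import Rotation as R
def cam(n):
    o=get_obs(); c=optics.camera(n)
    K=np.array(c['intrinsics']) if 'intrinsics' in c else None
    if n=='wrist':
        T=np.eye(4);T[:3,:3]=R.from_rotvec(o['ee_rot']).as_matrix();T[:3,3]=o['tcp_pos']
        E=np.linalg.inv(T@np.array(c['tool_from_camera']))
    else: E=np.array(c['extrinsics'])
    return c['img'],K,E
def save(n,f):
    im,K,E=cam(n); cv2.imwrite(f'pics/{f}.png',im[:,:,::-1]); np.savez(f'pics/{f}.npz',K=K,E=E); return im,K,E
def load(f):
    d=np.load(f'pics/{f}.npz'); return d['K'],d['E']
def px2w(f,uv,z):
    K,E=load(f); Wc=np.linalg.inv(E); o=[]
    for (u,v) in uv:
        d=Wc[:3,:3]@np.linalg.inv(K)@[u,v,1]; c=Wc[:3,3]; o.append((c+d*(z-c[2])/d[2]))
    return np.array(o)
def w2px(f,P):
    K,E=load(f); P=np.atleast_2d(P); q=(E[:3,:3]@P.T).T+E[:3,3]; q=(K@q.T).T; return q[:,:2]/q[:,2:]
E
python3 - <<'E'
from h import *
for n in ['scene','side','wrist']:
    im,K,E=save(n,n+'0'); print(n,K.tolist(),np.linalg.inv(E).round(3).tolist())
o=get_obs();print(o)
E
```

```text
pics
scene [[507.6452501757822, 0.0, 319.159374207293], [0.0, 507.6452501757822, 190.34907308757644], [0.0, 0.0, 1.0]] [[0.751, -0.298, 0.59, -0.139], [-0.66, -0.371, 0.653, -0.74], [0.025, -0.879, -0.475, 0.581], [0.0, 0.0, 0.0, 1.0]]
side [[457.97250486186675, 0.0, 319.7044440895945], [0.0, 457.97250486186675, 196.10600774376525], [0.0, 0.0, 1.0]] [[0.703, -0.303, 0.644, -0.244], [-0.711, -0.291, 0.639, -0.762], [-0.007, -0.907, -0.421, 0.561], [0.0, 0.0, 0.0, 1.0]]
wrist [[291.3662281291611, 0.0, 317.29675516545774], [0.0, 291.3662281291611, 202.08188537429947], [0.0, 0.0, 1.0]] [[0.431, 0.868, 0.249, 0.152], [0.902, -0.414, -0.119, 0.481], [-0.0, 0.276, -0.961, 0.373], [0.0, 0.0, 0.0, 1.0]]
{'time': 0.15, 'qpos': array([ 1.12600088e+00,  2.13245221e-01, -3.48727213e-02,  1.32350254e+00,
        3.97263387e-06,  1.57079773e+00]), 'joint_vel': array([ 6.69528543e-04,  2.33096181e-05,  1.80692811e-03,  5.61123377e-04,
       -2.83633854e-03, -1.02462483e-03]), 'effort': array([-1.18478597e-04, -6.86414552e+01,  4.87242615e+01,  1.33835472e-02,
       -4.44759826e-05, -1.91671131e-05]), 'tcp_pos': array([0.21501764, 0.45110291, 0.20274557]), 'ee_rot': array([-6.92898869e-01, -3.06403777e+00,  1.26125216e-03]), 'wrist_force': array([-0.24098367,  0.28593568, -0.00111408]), 'ft_torque': array([-0.00251407,  0.02022694,  0.07214206]), 'gripper_force': 0.0, 'gripper_width': 0.08508945389851177}
```

View pics/scene0.png

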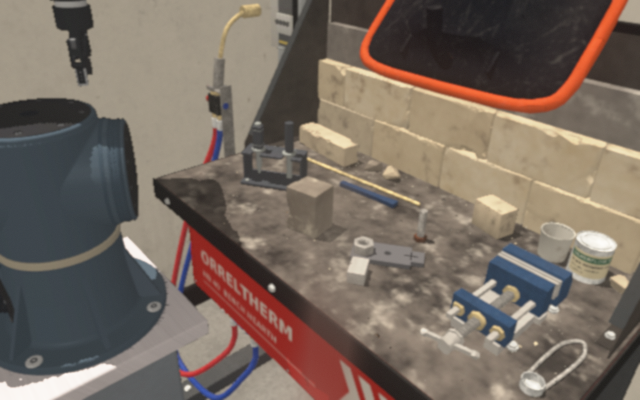

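View pics/wrist0.png

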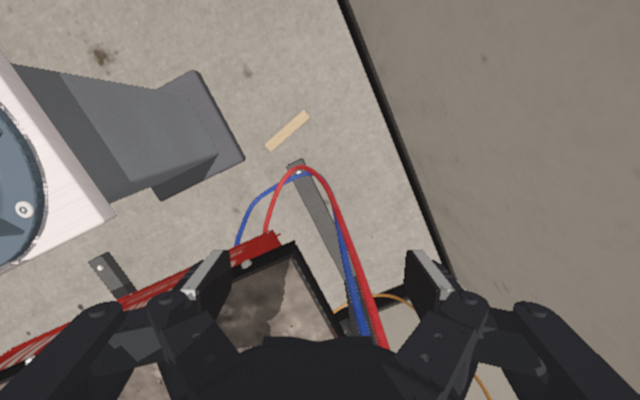

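The scene shows the nut at about (365,244) on the plate (centre about (392,253)), the block at (358,268), the bolt at (421,225), the brick at (310,205) and the rack at (275,165), with tools at (258,135) and (289,137). The wrist view shows only the area in front of the bench.

```bash
python3 - <<'E'
from h import *
print('nut',px2w('scene0',[(365,241)],.03),'plate',px2w('scene0',[(425,252),(392,253),(375,258)],.01))
print('bolt',px2w('scene0',[(421,238)],0.01),'block',px2w('scene0',[(358,264)],.025))
print('tools',px2w('scene0',[(258,122)],.143),px2w('scene0',[(289,122)],.143))
print('bricktop',px2w('scene0',[(289,190),(310,178),(334,186),(313,198)],.1))
im=cv2.imread('pics/scene0.png')
a=cv2.resize(im[110:220,235:345],(800,800*110//110)[:2],interpolation=cv2.INTER_CUBIC)[:600]
a=cv2.resize(im[110:215,230:340],None,fx=5,fy=5,interpolation=cv2.INTER_CUBIC)
cv2.imwrite('pics/c1.png',a)
a=cv2.resize(im[200:290,335:455],None,fx=6,fy=6,interpolation=cv2.INTER_CUBIC)
cv2.imwrite('pics/c2.png',a)
E
```

```text
nut [[ 0.478242   -0.19357709  0.03      ]] plate [[ 0.5641916  -0.2748132   0.01      ]
 [ 0.51154058 -0.23596312  0.01      ]
 [ 0.47389347 -0.22620466  0.01      ]]
bolt [[ 0.59714729 -0.2386066   0.01      ]] block [[ 0.42014975 -0.23264669  0.025     ]]
tools [[0.51796863 0.21249764 0.143     ]] [[0.57678016 0.16719465 0.143     ]]
bricktop [[ 0.41231079 -0.04054525  0.1       ]
 [ 0.47910136 -0.02659422  0.1       ]
 [ 0.49404364 -0.08417876  0.1       ]
 [ 0.42832101 -0.09519945  0.1       ]]
```

View pics/c1.png

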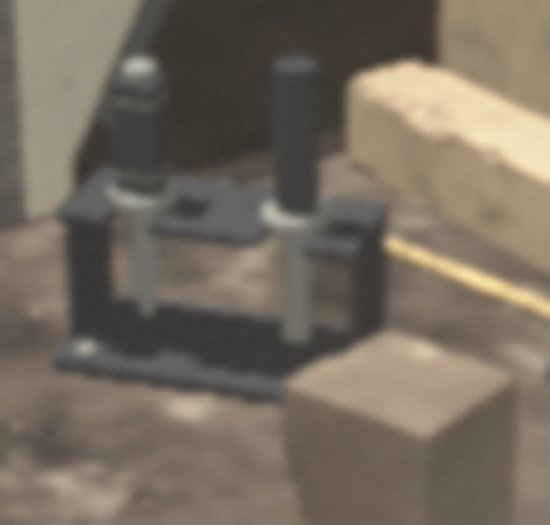

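View pics/c2.png

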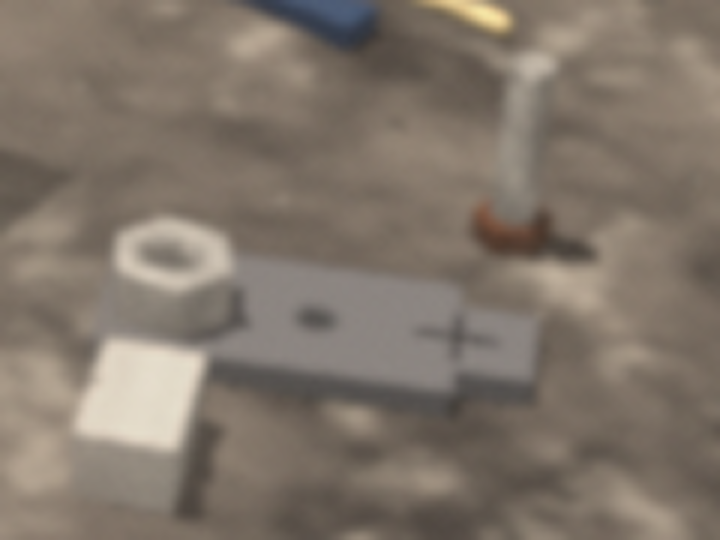

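The punch is the left tool, square-handled with its button at about (258,123). The drift is on the right at (289,122). The plate hole is at (387,253), the narrow cross at (411,256), and the nut covers the wide cross. I'll move over the plate for a close look.

carry_out --rows '[{"dx":-541,"dy":-475,"dz":0},{"dx":-541,"dy":-475,"dz":0},{"dx":-541,"dy":-475,"dz":0},{"dx":-541,"dy":-475,"dz":0},{"dx":-541,"dy":-475,"dz":0},{"dx":-541,"dy":-475,"dz":0},{"dx":-541,"dy":-475,"dz":0},{"dx":-541,"dy":-475,"dz":0},{"dx":-541,"dy":-475,"dz":0},{"dx":-541,"dy":-475,"dz":0},{"dx":-541,"dy":-475,"dz":0},{"dx":-541,"dy":-475,"dz":0}]'

```text
validation failed for argument at $.ro...
```

carry_out --rows '[{"dx":-541,"dy":-475,"dz":0,"spin":0,"fingers":0},{"dx":-541,"dy":-475,"dz":0,"spin":0,"fingers":0}]'

```text
time: 0.35
tcp_pos: [0.2544, 0.3586, 0.2025]
ee_rot: [-0.689, -3.065, 0.001]
wrist_force: [1.3, 0.2, -0.0]
gripper_width: 0.0853
gripper_force: 0.0
```

carry_out --rows '[{"dx":-466,"dy":-409,"dz":0,"spin":0,"fingers":0},{"dx":-466,"dy":-409,"dz":0,"spin":0,"fingers":0},{"dx":-466,"dy":-409,"dz":0,"spin":0,"fingers":0},{"dx":-466,"dy":-409,"dz":0,"spin":0,"fingers":0},{"dx":-466,"dy":-409,"dz":0,"spin":0,"fingers":0},{"dx":-466,"dy":-409,"dz":0,"spin":0,"fingers":0},{"dx":-466,"dy":-409,"dz":0,"spin":0,"fingers":0},{"dx":-466,"dy":-409,"dz":0,"spin":0,"fingers":0},{"dx":-466,"dy":-409,"dz":0,"spin":0,"fingers":0},{"dx":-466,"dy":-409,"dz":0,"spin":0,"fingers":0},{"dx":-466,"dy":-409,"dz":0,"spin":0,"fingers":0},{"dx":-466,"dy":-409,"dz":0,"spin":0,"fingers":0}]'

```text
time: 1.55
tcp_pos: [0.4915, -0.1939, 0.2029]
ee_rot: [-0.694, -3.064, -0.0]
wrist_force: [2.2, 0.8, 0.5]
gripper_width: 0.0851
gripper_force: 0.0
```

carry_out --rows '[{"dx":-14,"dy":-13,"dz":0,"spin":0,"fingers":0},{"dx":-14,"dy":-13,"dz":0,"spin":0,"fingers":0},{"dx":-14,"dy":-13,"dz":0,"spin":0,"fingers":0}]'

```text
time: 1.85
tcp_pos: [0.498, -0.2094, 0.2027]
ee_rot: [-0.694, -3.063, -0.001]
wrist_force: [0.2, 0.2, -0.3]
gripper_width: 0.0855
gripper_force: 0.0
```

```bash
python3 - <<'E'
from h import *
im,K,E=save('wrist','w1'); print(get_obs()['tcp_pos'],get_obs()['ee_rot'],get_obs()['qpos'].round(2))
E
```

```text
[ 0.49800141 -0.20887697  0.20297564] [-6.92599521e-01 -3.06378953e+00 -3.79738249e-04] [-0.4   0.3   0.08  1.35  0.    0.05]
```

View pics/w1.png

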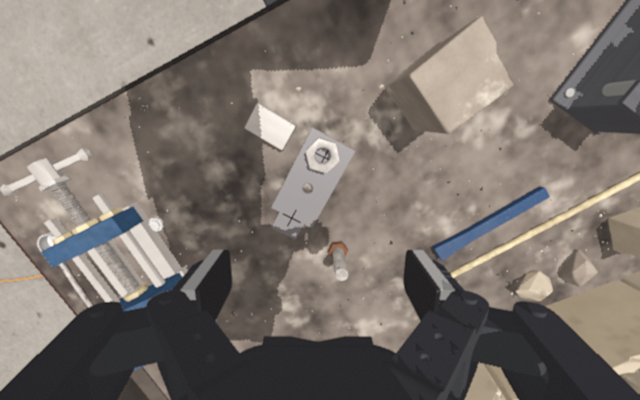

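The wrist view shows the nut around (322,155) with the wide cross visible through its hole. The hole is at (307,188), the narrow cross at (292,217), the bolt at (338,248–275) and the block at (270,127).

```bash
python3 - <<'E'
from h import *
p=px2w('w1',[(292,217),(307,188),(323,156)],.01); print(p, np.linalg.norm(p[0]-p[2]), np.linalg.norm(p[0]-p[1]))
d=p[0]-p[2]; print('yaw',np.degrees(np.arctan2(d[1],d[0])))
print('scene', px2w('scene0',[(411.3,256),(387.5,253)],.01))
print('nuttop',px2w('w1',[(322,155)],.03),'bolt',px2w('w1',[(338,247)],.01),px2w('w1',[(342,274)],.07),'block',px2w('w1',[(270,127)],.02))
im=cv2.imread('pics/w1.png')
cv2.imwrite('pics/c3.png',cv2.resize(im[95:255,240:370],None,fx=3.7,fy=3.7,interpolation=cv2.INTER_CUBIC))
E
```

```text
[[ 0.53282389 -0.26287388  0.01      ]
 [ 0.50623479 -0.22789305  0.01      ]
 [ 0.47827724 -0.19211634  0.01      ]] 0.08934184588968047 0.04393903062531226
yaw -52.371541011159316
scene [[ 0.53297117 -0.26630925  0.01      ]
 [ 0.50474807 -0.2303944   0.01      ]]
nuttop [[ 0.47434319 -0.19198605  0.03      ]] bolt [[ 0.59796145 -0.22610809  0.01      ]] [[ 0.60413193 -0.22835656  0.07      ]] block [[ 0.4196731  -0.23339385  0.02      ]]
```

View pics/c3.png

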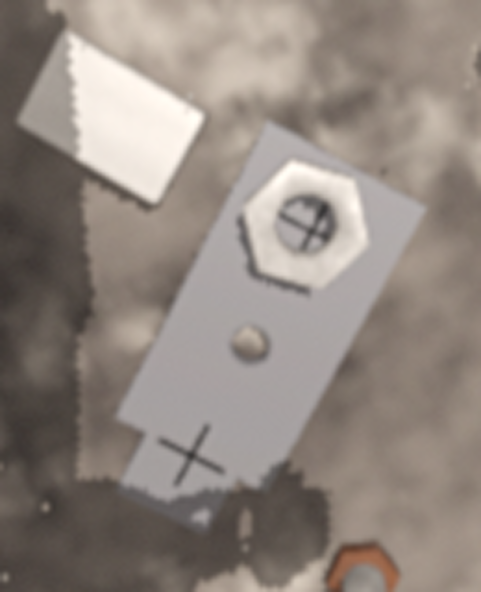

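carry_out --rows '[{"dx":28,"dy":6,"dz":40,"spin":-8,"fingers":0.3},{"dx":28,"dy":6,"dz":80,"spin":-12,"fingers":0.3},{"dx":28,"dy":6,"dz":120,"spin":-12,"fingers":0.3},{"dx":28,"dy":6,"dz":150,"spin":-12,"fingers":0.3},{"dx":28,"dy":6,"dz":175,"spin":-12,"fingers":0.3},{"dx":28,"dy":6,"dz":188,"spin":-12,"fingers":0.3},{"dx":28,"dy":6,"dz":192,"spin":-12,"fingers":0.3},{"dx":28,"dy":6,"dz":192,"spin":-12,"fingers":0.3}]'

```text
time: 2.7
tcp_pos: [0.4754, -0.1912, 0.0113]
ee_rot: [-0.367, -3.12, -0.0]
wrist_force: [0.5, 0.3, -0.1]
gripper_width: 0.0598
gripper_force: 0.0
```

carry_out --rows '[{"dx":0,"dy":0,"dz":0,"spin":0,"fingers":1},{"dx":0,"dy":0,"dz":0,"spin":0,"fingers":1},{"dx":0,"dy":0,"dz":0,"spin":0,"fingers":1},{"dx":0,"dy":0,"dz":0,"spin":0,"fingers":1},{"dx":0,"dy":0,"dz":0,"spin":0,"fingers":1},{"dx":0,"dy":0,"dz":0,"spin":0,"fingers":1}]'

```text
time: 3.3
tcp_pos: [0.4756, -0.192, 0.0112]
ee_rot: [0.369, 3.12, -0.0]
wrist_force: [0.1, 0.5, 0.3]
gripper_width: -0.0002
gripper_force: 0.0
```

The fingers shut to zero, so the grasp missed. I'll look again.

```bash
python3 - <<'E'
from h import *
im,K,E=save('wrist','w2'); print(get_obs()['tcp_pos'],get_obs()['gripper_width'])
for P in [(.4783,-.1921,.01),(.5328,-.2629,.01),(.475,-.192,.011)]: print(w2px('w2',P))
E
```

```text
[ 0.47561986 -0.1920138   0.01113262] 0.0003373576046388554
[[318.44605457 237.35857458]]
[[238.06402365 329.70428684]]
[[317.38284282 233.20049845]]
```

View pics/w2.png

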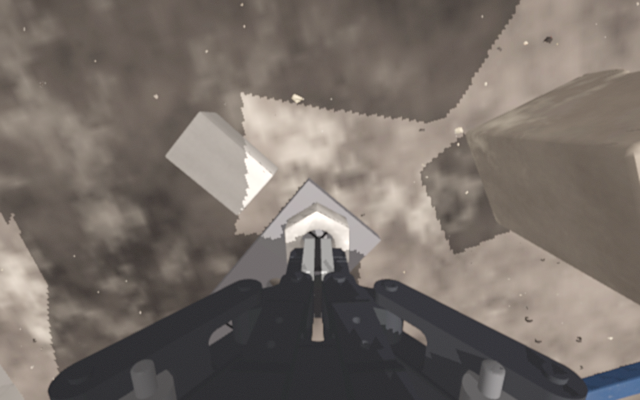

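```bash
python3 - <<'E'
from h import *
print(px2w('w2',[(317,204),(285,224),(349,224),(318,236)],.03))
print(px2w('w2',[(309,180),(380,240)],.01))
im=cv2.imread('pics/w2.png')
cv2.imwrite('pics/c4.png',cv2.resize(im[165:315,210:410],None,fx=4,fy=4,interpolation=cv2.INTER_CUBIC))
d,_=load('w1');
# plate corners predicted from w1 crop
print(px2w('w1',[(240+265/3.7,95+122/3.7),(240+425/3.7,95+210/3.7)],.01))
E
```

```text
[[ 0.45096359 -0.1864538   0.03      ]
 [ 0.45801233 -0.20630316  0.03      ]
 [ 0.46627347 -0.17198457  0.03      ]
 [ 0.46919949 -0.19026994  0.03      ]]
[[ 0.44101975 -0.18898706  0.01      ]
 [ 0.489205   -0.15452757  0.01      ]]
[[ 0.44190958 -0.19014533  0.01      ]
 [ 0.4905323  -0.15442721  0.01      ]]
```

View pics/c4.png

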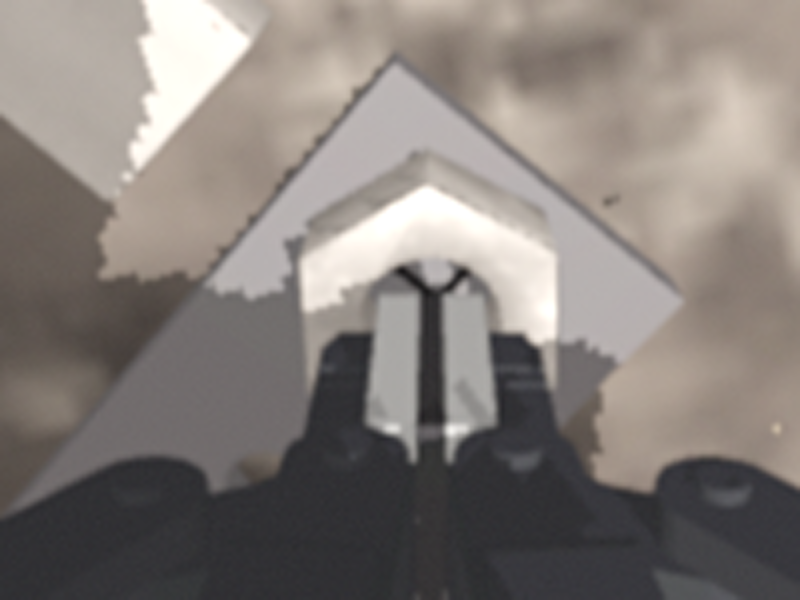

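The picture puts the fingertips about 25–30 mm behind the nominal TCP, so they closed above the nut without touching it. I'll reopen and go lower carefully.

carry_out --rows '[{"dx":0,"dy":0,"dz":0,"spin":0,"fingers":0.3},{"dx":0,"dy":0,"dz":0,"spin":0,"fingers":0.3},{"dx":0,"dy":0,"dz":0,"spin":0,"fingers":0.3},{"dx":0,"dy":0,"dz":0,"spin":0,"fingers":0.3},{"dx":0,"dy":0,"dz":4,"spin":0,"fingers":0.3},{"dx":0,"dy":0,"dz":8,"spin":0,"fingers":0.3},{"dx":0,"dy":0,"dz":11,"spin":0,"fingers":0.3},{"dx":0,"dy":0,"dz":11,"spin":0,"fingers":0.3}]'

```text
time: 4.15
tcp_pos: [0.4752, -0.1918, -0.0005]
ee_rot: [-0.369, -3.119, -0.0]
wrist_force: [-0.7, -0.1, 0.2]
gripper_width: 0.0601
gripper_force: 0.0
```

carry_out --rows '[{"dx":0,"dy":0,"dz":3,"spin":0,"fingers":0.3},{"dx":0,"dy":0,"dz":6,"spin":0,"fingers":0.3},{"dx":0,"dy":0,"dz":6,"spin":0,"fingers":0.3}]'

```text
time: 4.45
tcp_pos: [0.4753, -0.1918, -0.0063]
ee_rot: [-0.369, -3.119, -0.0]
wrist_force: [0.1, 0.3, 0.7]
gripper_width: 0.0598
gripper_force: 0.0
```

carry_out --rows '[{"dx":0,"dy":0,"dz":3,"spin":0,"fingers":0.3},{"dx":0,"dy":0,"dz":6,"spin":0,"fingers":0.3},{"dx":0,"dy":0,"dz":6,"spin":0,"fingers":0.3}]'

```text
time: 4.75
tcp_pos: [0.4753, -0.1919, -0.0123]
ee_rot: [-0.369, -3.119, -0.0]
wrist_force: [0.2, 0.7, 0.6]
gripper_width: 0.0599
gripper_force: 0.0
```

carry_out --rows '[{"dx":0,"dy":0,"dz":0,"spin":0,"fingers":0.6},{"dx":0,"dy":0,"dz":0,"spin":0,"fingers":0.8},{"dx":0,"dy":0,"dz":0,"spin":0,"fingers":1},{"dx":0,"dy":0,"dz":0,"spin":0,"fingers":1},{"dx":0,"dy":0,"dz":0,"spin":0,"fingers":1}]'

```text
time: 5.25
tcp_pos: [0.4757, -0.1921, -0.0115]
ee_rot: [0.369, 3.119, -0.0]
wrist_force: [-1.7, 0.2, 6.2]
gripper_width: 0.0346
gripper_force: 60.1
```

carry_out --rows '[{"dx":0,"dy":0,"dz":-15,"spin":0,"fingers":1},{"dx":0,"dy":0,"dz":-35,"spin":0,"fingers":1},{"dx":-16,"dy":20,"dz":-40,"spin":0,"fingers":1},{"dx":-35,"dy":43,"dz":-40,"spin":0,"fingers":1},{"dx":-47,"dy":58,"dz":-40,"spin":0,"fingers":1},{"dx":-47,"dy":58,"dz":-25,"spin":0,"fingers":1},{"dx":-47,"dy":58,"dz":-5,"spin":0,"fingers":1},{"dx":-47,"dy":58,"dz":5,"spin":0,"fingers":1},{"dx":-47,"dy":58,"dz":8,"spin":0,"fingers":1},{"dx":-47,"dy":58,"dz":8,"spin":0,"fingers":1}]'

```text
time: 6.25
tcp_pos: [0.5347, -0.1466, -0.0198]
ee_rot: [-0.369, -3.119, -0.0]
wrist_force: [-0.2, 0.2, -0.7]
gripper_width: 0.0349
gripper_force: 60.2
```

carry_out --rows '[{"dx":0,"dy":0,"dz":0,"spin":0,"fingers":0.3},{"dx":0,"dy":0,"dz":0,"spin":0,"fingers":0.3},{"dx":0,"dy":0,"dz":0,"spin":0,"fingers":0.3},{"dx":0,"dy":0,"dz":-40,"spin":0,"fingers":0.3},{"dx":0,"dy":0,"dz":-90,"spin":0,"fingers":0},{"dx":0,"dy":0,"dz":-140,"spin":0,"fingers":0},{"dx":0,"dy":0,"dz":-190,"spin":0,"fingers":0},{"dx":10,"dy":30,"dz":-225,"spin":0,"fingers":0},{"dx":22,"dy":75,"dz":-240,"spin":0,"fingers":0},{"dx":35,"dy":120,"dz":-255,"spin":0,"fingers":0},{"dx":49,"dy":165,"dz":-260,"spin":0,"fingers":0},{"dx":62,"dy":210,"dz":-260,"spin":0,"fingers":0}]'

```text
time: 7.45
tcp_pos: [0.5235, 0.0739, 0.2416]
ee_rot: [0.369, 3.118, 0.001]
wrist_force: [1.1, -0.4, 0.1]
gripper_width: 0.0853
gripper_force: 0.0
```

carry_out --rows '[{"dx":11,"dy":40,"dz":0,"spin":0,"fingers":0},{"dx":19,"dy":65,"dz":0,"spin":0,"fingers":0},{"dx":19,"dy":65,"dz":0,"spin":0,"fingers":0},{"dx":19,"dy":65,"dz":0,"spin":0,"fingers":0}]'

```text
time: 7.85
tcp_pos: [0.5201, 0.1401, 0.2403]
ee_rot: [0.367, 3.12, -0.0]
wrist_force: [0.9, -1.0, -0.4]
gripper_width: 0.0853
gripper_force: 0.0
```

```bash
python3 - <<'E'
from h import *
im,K,E=save('wrist','w3'); o=get_obs();print(o['tcp_pos'],o['ee_rot'],o['qpos'].round(2),o['time'])
E
```

```text
[0.5202054  0.13946651 0.24028699] [ 3.68567449e-01  3.11965974e+00 -2.00733841e-04] [ 0.26  0.29  0.16  1.44 -0.    0.5 ] 7.9
```

View pics/w3.png

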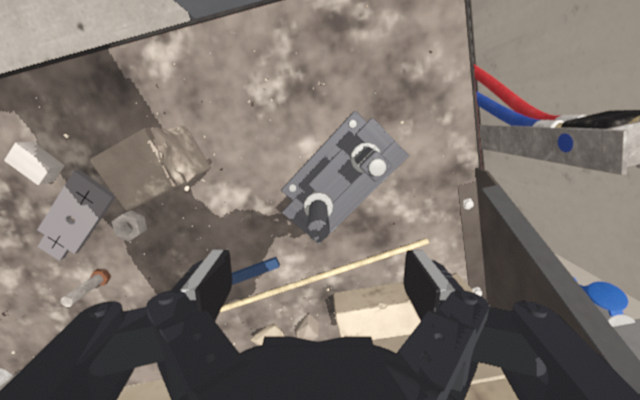

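The nut now lies off the plate at (128,225). In the rack, the punch's button is at (377,167) and its collar at (365,157). The drift is at (318,205–240), with its lower end down-left.

```bash
python3 - <<'E'
from h import *
print('button',px2w('w3',[(377,167)],.15),'collar',px2w('w3',[(365,157)],.086),'scene',px2w('scene0',[(258,123.5)],.149))
print('drift',px2w('w3',[(318,234)],.161),px2w('w3',[(318,205)],.086))
print('flangebolts',px2w('w3',[(352,123),(293,187)],.005))
print('nut',px2w('w3',[(128,225)],.02)); K,E=load('w3'); print(np.linalg.inv(E)[:3,2:].round(3))
print('cross',px2w('w3',[(57,241),(85,199)],.01))
E
```

```text
button [[0.50550517 0.19865329 0.15      ]] collar [[0.50454228 0.19815931 0.086     ]] scene [[0.50328699 0.19141132 0.149     ]]
drift [[0.5516764  0.13313119 0.161     ]] [[0.54643655 0.13460961 0.086     ]]
flangebolts [[0.46887005 0.20026443 0.005     ]
 [0.53564856 0.10078548 0.005     ]]
nut [[ 0.53156717 -0.13999527  0.02      ]]
[[ 0.269  0.452]
 [-0.064  0.156]
 [-0.961  0.41 ]]
cross [[ 0.53262386 -0.26039307  0.01      ]
 [ 0.48266738 -0.19107365  0.01      ]]
```

carry_out --rows '[{"dx":-21,"dy":27,"dz":20,"spin":0,"fingers":0},{"dx":-42,"dy":54,"dz":40,"spin":0,"fingers":0},{"dx":-42,"dy":54,"dz":40,"spin":0,"fingers":0},{"dx":-42,"dy":54,"dz":40,"spin":0,"fingers":0}]'

```text
time: 8.3
tcp_pos: [0.5737, 0.1815, 0.1994]
ee_rot: [-0.37, -3.118, 0.001]
wrist_force: [-0.8, 0.1, 0.2]
gripper_width: 0.0853
gripper_force: 0.0
```

```bash
python3 - <<'E'
from h import *
im,K,E=save('wrist','w4'); o=get_obs();print(o['tcp_pos'],o['ee_rot'])
im=im[:,:,::-1]
p=w2px('w4',[.505,.198,.15])[0]; print(p,w2px('w4',[.505,.198,.086]))
u,v=p.astype(int); u0,v0=max(u-60,0),max(v-55,0); print('crop',u0,v0)
a=cv2.resize(im[v0:v0+110,u0:u0+120],None,fx=5,fy=5,interpolation=cv2.INTER_CUBIC)
a=cv2.convertScaleAbs(a,alpha=1.5,beta=20)
cv2.imwrite('pics/c5.png',a)
E
```

```text
[0.57362861 0.18142767 0.20034942] [-3.70570521e-01 -3.11954420e+00  3.48559117e-04]
[317.45176698 117.26145004] [[317.43341732 117.61415447]]
crop 257 62
```

View pics/c5.png

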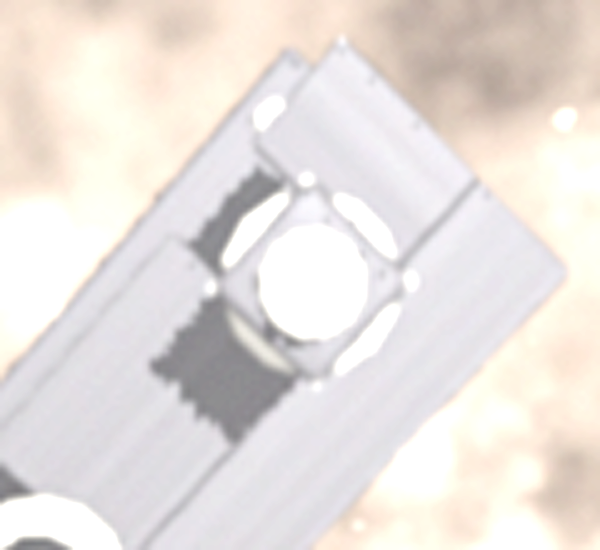

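The crop shows the square handle from above, with sides at about 42° in the image (aligned with the rack) and its centre at (319,118.6). I'll spin +42° and come down over it.

carry_out --rows '[{"dx":25,"dy":0,"dz":0,"spin":8.5,"fingers":0.3},{"dx":50,"dy":1,"dz":0,"spin":17,"fingers":0.3},{"dx":70,"dy":2,"dz":0,"spin":25.5,"fingers":0.3},{"dx":70,"dy":2,"dz":0,"spin":34,"fingers":0.3},{"dx":70,"dy":2,"dz":0,"spin":42,"fingers":0.3},{"dx":70,"dy":2,"dz":20,"spin":42,"fingers":0.3},{"dx":70,"dy":2,"dz":45,"spin":42,"fingers":0.3},{"dx":70,"dy":2,"dz":70,"spin":42,"fingers":0.3},{"dx":70,"dy":2,"dz":95,"spin":42,"fingers":0.3},{"dx":70,"dy":2,"dz":112,"spin":42,"fingers":0.3},{"dx":70,"dy":2,"dz":118,"spin":42,"fingers":0.3},{"dx":70,"dy":2,"dz":118,"spin":42,"fingers":0.3}]'

```text
time: 9.55
tcp_pos: [0.5059, 0.2001, 0.0826]
ee_rot: [1.463, 2.78, 0.0]
wrist_force: [0.8, 0.5, 0.3]
gripper_width: 0.0598
gripper_force: 0.0
```

carry_out --rows '[{"dx":0,"dy":0,"dz":0,"spin":0,"fingers":0.5},{"dx":0,"dy":0,"dz":0,"spin":0,"fingers":0.6},{"dx":0,"dy":0,"dz":0,"spin":0,"fingers":0.7},{"dx":0,"dy":0,"dz":0,"spin":0,"fingers":0.8},{"dx":0,"dy":0,"dz":0,"spin":0,"fingers":1},{"dx":0,"dy":0,"dz":0,"spin":0,"fingers":1},{"dx":0,"dy":0,"dz":0,"spin":0,"fingers":1}]'

```text
time: 10.25
tcp_pos: [0.5065, 0.2009, 0.0828]
ee_rot: [1.462, 2.78, 0.001]
wrist_force: [-1.1, -0.9, 6.7]
gripper_width: 0.0213
gripper_force: 58.5
```

```bash
python3 - <<'E'
from h import *
o=get_obs();print(o['tcp_pos'],o['ee_rot'],o['gripper_width'],o['gripper_force'],o['wrist_force'],o['qpos'].round(2))
E
```

```text
[0.50646478 0.20093211 0.08283346] [1.46196287e+00 2.77979287e+00 1.33324281e-03] 0.021317926526115333 58.54186177253723 [-1.07145515 -0.94511443  6.68498775] [ 0.38  0.35 -0.15  1.06 -0.    1.35]
```

carry_out --rows '[{"dx":0,"dy":0,"dz":-10,"spin":0,"fingers":1},{"dx":0,"dy":0,"dz":-30,"spin":0,"fingers":1},{"dx":0,"dy":0,"dz":-55,"spin":0,"fingers":1},{"dx":0,"dy":0,"dz":-80,"spin":0,"fingers":1},{"dx":0,"dy":0,"dz":-105,"spin":0,"fingers":1},{"dx":0,"dy":0,"dz":-120,"spin":0,"fingers":1},{"dx":0,"dy":0,"dz":-120,"spin":0,"fingers":1}]'

```text
time: 10.95
tcp_pos: [0.507, 0.2012, 0.2045]
ee_rot: [1.461, 2.779, 0.004]
wrist_force: [0.1, -0.6, -2.0]
gripper_width: 0.0213
gripper_force: 59.2
```

```bash
python3 - <<'E'
from h import *
o=get_obs();print(o['tcp_pos'],o['ee_rot'],o['gripper_width'],o['gripper_force'],o['wrist_force'])
im,K,E=save('wrist','w5')
im2,K2,E2=save('scene','s5'); save('side','d5')
t=o['tcp_pos']
for d in [.065]: print(w2px('w5',[t-[0,0,d],t-[0,0,d-.062],t-[0,0,d-.068]]),w2px('s5',[t-[0,0,d],t-[0,0,d-.06]]),w2px('d5',[t-[0,0,d],t-[0,0,d-.06]]))
a=cv2.cvtColor(im,cv2.COLOR_RGB2GRAY)
for v in range(150,300,6): print(v,a[v,280:356:2])
E
```

```text
[0.50697333 0.20115372 0.20450239] [1.46127831 2.77853632 0.00401596] 0.02129411927176391 59.1810142993927 [ 0.06457481 -0.56690469 -2.0316474 ]
[[316.96873313 204.68558638]
 [317.21175126 232.43353843]
 [317.24382228 236.09542714]] [[257.02083245 125.75498573]
 [256.15128646 101.43088806]] [[264.04972839 150.94803105]
 [262.7830992  130.1216298 ]]
150 [142 142 114 119 124 127 127 126 128 129 122  85  80  80  81  81  81  81
  81  80  81  80  80  80  79  81  80  80  81  81  79  86 116 114 152 156
 154 151]
156 [146 147 118 123 139 131 117 128 128 128 128 129 129 128 127 127 127 127
 127 127 127 127 122 119 121 122 121 120 112 123 121 121 120 113 124 135
 150 151]
162 [150 150 113 122 143 146 127 127 127 126 127 127 127 126 127 127 128 127
 126 127 127 127 120 118 128 125 123 123 125 124 122 125 124 122 125 139
 151 148]
168 [147 147 112 124 124 115 122 120 121 121 121 120 122 122 121 121 121 121
 122 122 123 122 113 118 128 125 123 122 125 124 123 124 122 122 126 158
 158 157]
174 [147 147 115 123 125 114 123 123 123 124 124 124 124 122 124 123 124 123
 124 124 123 126 113 121 129 125
[... 2550 characters left out ...]
24 124 125 123 120 120 124  96  62  46  60 161 175
 173 143]
276 [ 49  49 115 169 122  79  67 115 128 128 130 130 130 130 127 126 123 109
 122 123 123 125 123 127 124 121 125 125 124 127 113  61  72  73 143 135
  59  51]
282 [ 51  51  44  36  63  84  56 110 123 118 123 129 111 127 156 157 150 167
 175 163 150 163 162 158 147 126 125 126 119  77  71  56  42  47  38  41
  50  51]
288 [ 50  41  41  39  44  46  44  70  74  72  88 117 122 131 133 163 197 158
 128 141 157 162 161 135 156 173 158 138  75  75  74  51  44  42  39  43
  50  38]
294 [ 40  40  41  40  41  46  45  72  75  84 117 135 132 133 133 134 132 132
 133 133 133 134 133 135 133 133 135 129 105  74  73  50  41  45  42  41
  40  40]
```

```bash
python3 - <<'E'
from h import *
np.set_printoptions(linewidth=250)
a=cv2.imread('pics/s5.png',0)
for v in range(88,134,2): print('s',v,a[v,242:274])
a=cv2.imread('pics/w5.png',0)
for v in range(198,234,2): print('w',v,a[v,288:346:2])
E
```

```text
s 88 [157 155 157 156 157 153 140 113  92  83  81  76  76  82 101 114 103  80  66  77 113 143 154 155 146 126  98  83  80  80  76  69]
s 90 [156 156 156 157 156 157 154 143 126 113 111 111 113 113 114 109  90  71  63  77 113 144 153 149 130 102  85  79  79  76  69  60]
s 92 [157 156 155 157 157 158 156 149 126  89  72  73  76  78  77  73  68  64  61  77 111 142 148 133 106  86  80  79  76  69  61  57]
s 94 [157 155 156 157 156 156 155 149 128  93  72  68  68  69  66  67  67  66  63  74 101 124 126 105  87  80  79  77  70  62  59  58]
s 96 [156 156 156 156 156 155 154 151 141 120  99  88  85  83  82  83  82  80  79  89 112 124 110  87  79  79  77  73  65  60  59  59]
s 98 [156 156 156 156 154 150 146 145 145 128  95  73  72  74  74  77  77  73  70  78  96 105  93  82  77  78  72  65  62  59  58  59]
s 100 [154 155 156 156 155 148 142 140 150 154 141 122 105  91  83  80  80  80  87  95 102 101  94  83  78  73  65  61  60  61  59  58]
s 102 [156 157 156 156 155 152 150 146 145 144 142 138 129 120 116 115 114 112 110 108 100  92  84  80  74  66  60  59  60  60  59  58]
s 104 [156 157 155
[... 3553 characters left out ...]
187 186 186 187 187 187 188 186 187 187 187 187 186 190 208 205 148 122 122 123]
w 224 [123 112 125 178 209 201 114  86  82  81  79  81  80  81  81  80  79  80  81  81  81  80  86 169 211 198 139 120 122]
w 226 [124 110 157 210 210 182 122 109 116 126 124 124 127 115 112 123 122 124 124 114 107 121 118 139 197 211 192 126 122]
w 228 [124 114 190 211 206 194 164 140 143 149 147 145 147 145 142 144 147 146 144 141 142 145 144 173 203 210 207 139 122]
w 230 [124 120 203 210 210 163  80  79  80  79  78  79  78  80  79  79  80  78  78  79  78  82  77 108 199 210 210 161 120]
w 232 [121 138 208 210 212 125  78  84  83  82  84  83  83  82  82  83  82  83  82  80  82  83  83  79 175 211 210 182 119]
```

carry_out --rows '[{"dx":-17,"dy":-10,"dz":0,"spin":0,"fingers":1},{"dx":-51,"dy":-31,"dz":0,"spin":0,"fingers":1},{"dx":-88,"dy":-53,"dz":0,"spin":0,"fingers":1},{"dx":-125,"dy":-76,"dz":0,"spin":0,"fingers":1},{"dx":-162,"dy":-98,"dz":0,"spin":0,"fingers":1},{"dx":-199,"dy":-121,"dz":0,"spin":0,"fingers":1},{"dx":-236,"dy":-143,"dz":0,"spin":0,"fingers":1},{"dx":-273,"dy":-165,"dz":0,"spin":0,"fingers":1},{"dx":-310,"dy":-188,"dz":0,"spin":0,"fingers":1},{"dx":-347,"dy":-210,"dz":0,"spin":0,"fingers":1},{"dx":-380,"dy":-230,"dz":0,"spin":0,"fingers":1},{"dx":-398,"dy":-241,"dz":0,"spin":0,"fingers":1}]'

```text
time: 12.3
tcp_pos: [0.532, -0.2664, 0.2005]
ee_rot: [-1.464, -2.777, 0.001]
wrist_force: [0.2, 0.9, -2.5]
gripper_width: 0.0211
gripper_force: 59.3
```

carry_out --rows '[{"dx":0,"dy":0,"dz":20,"spin":0,"fingers":1},{"dx":0,"dy":0,"dz":45,"spin":0,"fingers":1},{"dx":0,"dy":0,"dz":70,"spin":0,"fingers":1},{"dx":0,"dy":0,"dz":90,"spin":0,"fingers":1},{"dx":0,"dy":0,"dz":105,"spin":0,"fingers":1},{"dx":0,"dy":0,"dz":110,"spin":0,"fingers":1},{"dx":0,"dy":0,"dz":110,"spin":0,"fingers":1},{"dx":0,"dy":0,"dz":110,"spin":0,"fingers":1}]'

```text
time: 13.1
tcp_pos: [0.5331, -0.2638, 0.0925]
ee_rot: [1.462, 2.78, 0.0]
wrist_force: [0.6, -0.3, -2.3]
gripper_width: 0.0213
gripper_force: 59.2
```

```bash
python3 - <<'E'
from h import *
np.set_printoptions(linewidth=250)
o=get_obs();t=o['tcp_pos'];print(t,o['ee_rot'],o['wrist_force'],o['gripper_width'])
im,K,E=save('wrist','w6');save('scene','s6');save('side','d6')
print('tip',w2px('w6',t-[0,0,.065]),w2px('s6',t-[0,0,.065]),w2px('d6',t-[0,0,.065]))
C=[[.5338,-.2633,.01],[.478,-.1924,.01]]
for f in ['w6','s6','d6']: print(f,w2px(f,C).round(1).tolist())
a=cv2.imread('pics/w6.png',0)
for v in range(166,216,2): print('w',v,a[v,290:350:2])
a=cv2.imread('pics/s6.png',0)
for v in range(240,268): print('s',v,a[v,394:428])
E
```

```text
[ 0.53309485 -0.26378131  0.09254981] [1.46223977e+00 2.78023101e+00 2.58802011e-06] [ 0.59615828 -0.31869618 -2.26325499] 0.021314302054492806
tip [[317.21012336 204.7246515 ]] [[411.32988957 247.86490346]] [[405.15373255 241.39372865]]
w6 [[318.2, 199.2], [311.1, 92.5]]
s6 [[410.4, 255.1], [363.8, 249.3]]
d6 [[404.6, 247.8], [365.2, 245.8]]
w 166 [171 170 170 170 171 170 171 171 171 171 171 171 170 171 171 170 171 171 171 171 171 172 171 171 171 171 171 171 171 172]
w 168 [170 171 170 170 171 171 170 171 170 170 171 170 170 170 170 171 171 170 170 171 171 171 170 171 171 171 170 171 172 172]
w 170 [170 169 169 170 169 170 170 170 169 170 170 171 171 170 171 170 171 170 171 171 170 170 170 171 171 170 170 170 170 171]
w 172 [170 169 170 169 169 170 169 170 169 169 170 169 170 169 169 169 169 169 170 171 169 170 170 170 170 171 171 170 170 171]
w 174 [170 169 170 169 169 169 169 169 169 169 169 169 169 168 169 170 170 169 169 170 169 169 170 169 169 169 171 170 170 170]
w 176 [169 169 169 169 169 169 169 168 169 169 169 169 170 170 169 169 170 168 170 169 169 169 170 169 170 169 170 
[... 5742 characters left out ...]
3  69  70  70]
s 263 [109 113 116 121 123 125 129 131 133 136 138 140 142 144 142 135 118  98  90  91  92  96  98 102 103 104 100  93  84  79  74  71  71  71]
s 264 [ 90  93  96  99  98 102 105 109 113 116 122 125 128 129 131 126 112  94  87  86  86  87  87  86  88  89  90  88  84  80  74  72  72  71]
s 265 [ 86  87  87  87  87  87  88  91  92  95  98 101 104 106 108 106  97  86  81  83  84  85  87  85  87  85  87  87  84  80  74  72  72  72]
s 266 [91 90 89 87 87 85 86 86 87 87 87 87 88 89 89 86 79 74 78 83 87 89 91 88 88 89 89 87 86 81 76 71 70 71]
s 267 [117 112 105  99  94  89  85  85  86  87  87  88  85  85  84  78  70  73  83  88  92  95  96  95  93  97  98  96  95  88  78  75  71  70]
```

carry_out --rows '[{"dx":0,"dy":0,"dz":6,"spin":0,"fingers":1},{"dx":0,"dy":0,"dz":11,"spin":0,"fingers":1},{"dx":0,"dy":0,"dz":15,"spin":0,"fingers":1},{"dx":0,"dy":0,"dz":18,"spin":0,"fingers":1},{"dx":0,"dy":0,"dz":20,"spin":0,"fingers":1},{"dx":0,"dy":0,"dz":20,"spin":0,"fingers":1}]'

```text
time: 13.85
tcp_pos: [0.533, -0.2637, 0.0721]
ee_rot: [1.462, 2.78, -0.0]
wrist_force: [-0.6, 0.1, 4.3]
gripper_width: 0.0214
gripper_force: 59.9
```

carry_out --rows '[{"dx":0,"dy":0,"dz":1.5,"spin":0,"fingers":1},{"dx":0,"dy":0,"dz":3,"spin":0,"fingers":1},{"dx":0,"dy":0,"dz":4,"spin":0,"fingers":1},{"dx":0,"dy":0,"dz":4,"spin":0,"fingers":1},{"dx":0,"dy":0,"dz":4,"spin":0,"fingers":1}]'

```text
time: 14.35
tcp_pos: [0.533, -0.2638, 0.0683]
ee_rot: [1.462, 2.78, -0.0]
wrist_force: [-2.6, 0.7, 6.4]
gripper_width: 0.0212
gripper_force: 60.3
```

carry_out --rows '[{"dx":0,"dy":0,"dz":1,"spin":0,"fingers":1},{"dx":0,"dy":0,"dz":2,"spin":0,"fingers":1},{"dx":0,"dy":0,"dz":2,"spin":0,"fingers":1}]'

```text
time: 14.65
tcp_pos: [0.5332, -0.2639, 0.0665]
ee_rot: [1.462, 2.78, -0.0]
wrist_force: [-1.4, -0.2, 8.6]
gripper_width: 0.0208
gripper_force: 60.6
```

carry_out --rows '[{"dx":0,"dy":0,"dz":0.5,"spin":0,"fingers":1},{"dx":0,"dy":0,"dz":1,"spin":0,"fingers":1},{"dx":0,"dy":0,"dz":1,"spin":0,"fingers":1}]'

```text
time: 14.95
tcp_pos: [0.5333, -0.264, 0.0656]
ee_rot: [1.462, 2.78, -0.0]
wrist_force: [-3.2, 1.0, 9.0]
gripper_width: 0.0212
gripper_force: 60.8
```

carry_out --rows '[{"dx":0,"dy":0,"dz":-4,"spin":0,"fingers":1},{"dx":0,"dy":0,"dz":-12,"spin":0,"fingers":1},{"dx":0,"dy":0,"dz":-25,"spin":0,"fingers":1},{"dx":0,"dy":0,"dz":-40,"spin":0,"fingers":1},{"dx":0,"dy":0,"dz":-40,"spin":0,"fingers":1},{"dx":0,"dy":0,"dz":-40,"spin":0,"fingers":1},{"dx":30,"dy":-2,"dz":-40,"spin":0,"fingers":1},{"dx":65,"dy":-4,"dz":-40,"spin":0,"fingers":1},{"dx":90,"dy":-6,"dz":-40,"spin":0,"fingers":1},{"dx":90,"dy":-6,"dz":-30,"spin":0,"fingers":1},{"dx":90,"dy":-6,"dz":-26,"spin":0,"fingers":1},{"dx":90,"dy":-6,"dz":-26,"spin":0,"fingers":1}]'

```text
time: 16.15
tcp_pos: [0.4768, -0.1931, 0.0901]
ee_rot: [-1.462, -2.779, 0.0]
wrist_force: [0.4, -0.2, -3.0]
gripper_width: 0.0214
gripper_force: 59.2
```

```bash
python3 - <<'E'
from h import *
np.set_printoptions(linewidth=250)
o=get_obs();t=o['tcp_pos'];print(t,o['ee_rot'],o['wrist_force'],o['gripper_width'])
im,K,E=save('wrist','w7');save('scene','s7')
print('tip',w2px('w7',t-[0,0,.065]),w2px('s7',t-[0,0,.065]))
C=[[.5334,-.2641,.01],[.478,-.1930,.01]]
for f in ['w7','s7']: print(f,w2px(f,C).round(1).tolist())
a=cv2.imread('pics/w7.png',0)
for v in range(186,216,2): print('w',v,a[v,290:350:2])
a=cv2.imread('pics/s7.png',0)
for v in range(234,256): print('s',v,a[v,346:382])
E
```

```text
[ 0.47681343 -0.19312901  0.0900798 ] [-1.46198435e+00 -2.77906046e+00  2.85922923e-04] [ 0.42898759 -0.1582153  -2.97213253] 0.021380694955248997
tip [[317.28324882 204.82966986]] [[364.14891472 243.27221914]]
w7 [[323.9, 289.4], [318.5, 200.6]]
s7 [[410.6, 255.4], [364.0, 249.4]]
w 186 [169 170 170 170 171 170 170 170 170 170 170 170 170 170 170 151 161 170 170 170 171 171 171 170 171 171 171 171 170 171]
w 188 [170 170 169 169 170 170 170 169 170 170 170 170 169 170 171 104 133 172 170 170 170 170 169 169 169 170 170 170 169 170]
w 190 [169 168 170 169 169 169 169 169 169 170 169 170 169 169 171 112 133 171 169 170 170 170 169 170 169 170 169 169 169 169]
w 192 [168 169 169 169 169 169 169 169 170 169 169 169 169 169 170 112 132 171 169 169 169 170 169 169 169 169 170 170 169 169]
w 194 [170 169 169 169 169 168 169 168 169 169 168 169 169 169 170 111 131 170 169 168 169 169 169 169 169 170 169 169 169 169]
w 196 [169 169 168 169 169 169 168 169 168 169 169 168 169 169 170 114 125 171 169 169 170 169 169 170 168 169 169 169 169 169]
w 198 [169 169 168 169 169 168 169 169 170 170 17
[... 3746 characters left out ...]
139 140 140 134 123 114 122 129 118  96  81  80  81  82  82  83  82  81  80  81  80  80  81]
s 252 [119 127 134 139 139 138 136 137 138 138 139 139 139 139 140 141 135 125 119 130 137 127 107  92  86  84  83  82  82  81  81  81  81  79  81  80]
s 253 [113 126 137 143 142 139 137 137 138 137 138 139 138 139 140 140 137 131 128 136 140 136 124 112 105  98  87  81  81  81  82  81  81  81  81  80]
s 254 [110 120 135 141 141 137 138 138 138 138 138 139 138 139 139 139 139 138 138 140 141 141 137 133 128 114  94  82  81  81  81  81  81  81  81  81]
s 255 [110 118 127 132 132 135 141 149 150 148 145 143 142 141 141 140 139 140 139 141 141 142 141 141 138 122  99  86  80  82  80  81  81  80  80  81]
```

carry_out --rows '[{"dx":-1,"dy":3.5,"dz":0,"spin":0,"fingers":1},{"dx":-1,"dy":3.5,"dz":0,"spin":0,"fingers":1},{"dx":-1,"dy":3.5,"dz":0,"spin":0,"fingers":1},{"dx":-1,"dy":3.5,"dz":5,"spin":0,"fingers":1},{"dx":-1,"dy":3.5,"dz":9,"spin":0,"fingers":1},{"dx":-1,"dy":3.5,"dz":12,"spin":0,"fingers":1},{"dx":-1,"dy":3.5,"dz":14,"spin":0,"fingers":1},{"dx":-1,"dy":3.5,"dz":16,"spin":0,"fingers":1},{"dx":-1,"dy":3.5,"dz":18,"spin":0,"fingers":1},{"dx":-1,"dy":3.5,"dz":18,"spin":0,"fingers":1}]'

```text
time: 17.25
tcp_pos: [0.4806, -0.1919, 0.0731]
ee_rot: [1.462, 2.78, -0.0]
wrist_force: [-0.3, 0.5, 3.4]
gripper_width: 0.0214
gripper_force: 59.8
```

carry_out --rows '[{"dx":0,"dy":0,"dz":1.5,"spin":0,"fingers":1},{"dx":0,"dy":0,"dz":3,"spin":0,"fingers":1},{"dx":0,"dy":0,"dz":4.5,"spin":0,"fingers":1},{"dx":0,"dy":0,"dz":6,"spin":0,"fingers":1},{"dx":0,"dy":0,"dz":6,"spin":0,"fingers":1}]'

```text
time: 17.75
tcp_pos: [0.4807, -0.1919, 0.0673]
ee_rot: [1.462, 2.78, -0.0]
wrist_force: [-2.6, 0.0, 7.2]
gripper_width: 0.0209
gripper_force: 60.5
```

carry_out --rows '[{"dx":0,"dy":0,"dz":0.7,"spin":0,"fingers":1},{"dx":0,"dy":0,"dz":1.4,"spin":0,"fingers":1},{"dx":0,"dy":0,"dz":1.4,"spin":0,"fingers":1},{"dx":0,"dy":0,"dz":1.4,"spin":0,"fingers":1}]'

```text
time: 18.15
tcp_pos: [0.4807, -0.192, 0.066]
ee_rot: [1.462, 2.78, -0.0]
wrist_force: [-2.2, 0.3, 8.6]
gripper_width: 0.0214
gripper_force: 60.6
```

carry_out --rows '[{"dx":0,"dy":0,"dz":0.7,"spin":0,"fingers":1},{"dx":0,"dy":0,"dz":0.7,"spin":0,"fingers":1},{"dx":0,"dy":0,"dz":-4,"spin":0,"fingers":1},{"dx":0,"dy":0,"dz":-12,"spin":0,"fingers":1},{"dx":0,"dy":0,"dz":-25,"spin":0,"fingers":1},{"dx":0,"dy":0,"dz":-45,"spin":0,"fingers":1},{"dx":0,"dy":0,"dz":-70,"spin":0,"fingers":1},{"dx":0,"dy":0,"dz":-100,"spin":0,"fingers":1},{"dx":0,"dy":0,"dz":-125,"spin":0,"fingers":1},{"dx":0,"dy":0,"dz":-140,"spin":0,"fingers":1},{"dx":0,"dy":0,"dz":-140,"spin":0,"fingers":1},{"dx":0,"dy":0,"dz":-140,"spin":0,"fingers":1}]'

```text
time: 19.35
tcp_pos: [0.4804, -0.1918, 0.205]
ee_rot: [-1.462, -2.78, 0.0]
wrist_force: [0.0, -1.1, -3.5]
gripper_width: 0.0212
gripper_force: 59.4
```

```bash
python3 - <<'E'
from h import *
o=get_obs();print(o['tcp_pos'],o['ee_rot'],o['wrist_force'],o['gripper_width'])
M=R.from_rotvec(o['ee_rot']).as_matrix(); print(M.T@(np.array([.5066,.2009,.2045])-o['tcp_pos']))
E
```

```text
[ 0.48038015 -0.19175732  0.20504642] [-1.46215244e+00 -2.78007779e+00  4.04351674e-05] [ 0.01994808 -1.08792753 -3.52542487] 0.02116276167279894
[0.30867674 0.24410214 0.00061036]
```

carry_out --rows '[{"dx":15,"dy":12,"dz":0,"spin":0,"fingers":1},{"dx":43,"dy":34,"dz":0,"spin":0,"fingers":1},{"dx":76,"dy":60,"dz":0,"spin":0,"fingers":1},{"dx":110,"dy":87,"dz":0,"spin":0,"fingers":1},{"dx":144,"dy":114,"dz":0,"spin":0,"fingers":1},{"dx":178,"dy":141,"dz":0,"spin":0,"fingers":1},{"dx":212,"dy":168,"dz":0,"spin":0,"fingers":1},{"dx":246,"dy":195,"dz":0,"spin":0,"fingers":1},{"dx":278,"dy":220,"dz":0,"spin":0,"fingers":1},{"dx":300,"dy":237,"dz":0,"spin":0,"fingers":1},{"dx":308.7,"dy":244.1,"dz":0,"spin":0,"fingers":1},{"dx":308.7,"dy":244.1,"dz":0,"spin":0,"fingers":1}]'

```text
time: 20.55
tcp_pos: [0.5061, 0.2017, 0.2043]
ee_rot: [-1.459, -2.781, 0.002]
wrist_force: [0.3, 0.2, -3.0]
gripper_width: 0.0212
gripper_force: 59.1
```

carry_out --rows '[{"dx":0,"dy":0,"dz":0,"spin":0,"fingers":1},{"dx":0,"dy":0,"dz":0,"spin":0,"fingers":1},{"dx":0,"dy":0,"dz":0,"spin":0,"fingers":1}]'

```text
time: 20.85
tcp_pos: [0.5068, 0.1999, 0.2057]
ee_rot: [1.464, 2.779, -0.0]
wrist_force: [-0.4, -0.6, -2.4]
gripper_width: 0.0215
gripper_force: 59.1
```

```bash
python3 - <<'E'
from h import *
np.set_printoptions(linewidth=250)
o=get_obs();print(o['tcp_pos'],o['ee_rot'],o['wrist_force'],o['gripper_width'])
M=R.from_rotvec(o['ee_rot']).as_matrix(); print(M.T@(np.array([.5066,.2009,.0828])-o['tcp_pos']))
save('wrist','w8')
a=cv2.imread('pics/w8.png',0)
for v in range(198,234,3): print('w',v,a[v,288:346:2])
E
```

```text
[0.50677989 0.1998549  0.20573246] [ 1.46414480e+00  2.77946145e+00 -1.09677691e-04] [-0.44490017 -0.58190515 -2.38792816] 0.0215450660344964
[0.00097591 0.00044595 0.12293235]
w 198 [124 123 110 102 107 105 105 106 102 104 105 107 106 105 103 105 105 102  94 111 127 126 125 122 124 124 122 125 122]
w 201 [124 123 120 122 126 123 124 124 121 123 122 125 122 122 124 126 125 124 125 117 127 127 124 122 123 122 122 124 122]
w 204 [124 123 120 125 126 125 124 123 124 122 124 127 121 123 129 129 123 123 124 119 126 126 124 122 125 122 123 124 122]
w 207 [124 123 118 126 126 124 124 124 124 123 123 128 141 144 146 144 142 133 120 121 126 126 125 123 124 122 123 124 121]
w 210 [123 123 119 126 127 124 123 123 124 122 124 134 140 142 142 143 141 138 123 115 127 127 124 123 124 122 122 125 120]
w 213 [124 123 120 127 125 125 124 123 126 133 158 189 202 202 194 203 205 203 177 146 135 128 123 123 125 123 124 124 121]
w 216 [124 123 119 126 125 124 138 166 194 215 218 203 208 212 211 211 211 211 214 217 207 187 153 130 124 122 123 124 121]
w 219 [123 123 118 126 125 167 211 215 212 211 212 211 211 211 211 211 212 212 212 211 211 212 214 200 142 121 124 124 121]
w 222 [124 122 116 128 177 209 208 194 193 193 193 193 192 193 193 193 193 193 193 193 192 192 200 208 204 147 121 123 120]
w 225 [123 122 126 188 211 200  99  79  81  78  75  78  70  80  80  78  78  80  80  79  81  79  74 141 209 206 166 121 121]
w 228 [122 122 181 212 210 197 167 151 154 155 154 154 155 155 153 153 155 155 152 150 152 153 155 170 199 210 208 142 120]
w 231 [120 128 203 211 210 162  75  82  82  82  82  81  82  80  81  81  83  81  81  80  81  83  82  86 185 211 211 176 118]
```

carry_out --rows '[{"dx":1,"dy":0.5,"dz":15,"spin":0,"fingers":1},{"dx":1,"dy":0.5,"dz":35,"spin":0,"fingers":1},{"dx":1,"dy":0.5,"dz":50,"spin":0,"fingers":1},{"dx":1,"dy":0.5,"dz":60,"spin":0,"fingers":1},{"dx":1,"dy":0.5,"dz":70,"spin":0,"fingers":1},{"dx":1,"dy":0.5,"dz":70,"spin":0,"fingers":1}]'

```text
time: 21.5
tcp_pos: [0.5061, 0.2016, 0.1348]
ee_rot: [-1.462, -2.78, 0.002]
wrist_force: [-0.0, -0.9, -2.1]
gripper_width: 0.0212
gripper_force: 59.0
```

carry_out --rows '[{"dx":0,"dy":0,"dz":15,"spin":0,"fingers":1},{"dx":0,"dy":0,"dz":30,"spin":0,"fingers":1},{"dx":0,"dy":0,"dz":40,"spin":0,"fingers":1},{"dx":0,"dy":0,"dz":46,"spin":0,"fingers":1},{"dx":0,"dy":0,"dz":50,"spin":0,"fingers":1},{"dx":0,"dy":0,"dz":52,"spin":0,"fingers":1},{"dx":0,"dy":0,"dz":52,"spin":0,"fingers":1}]'

```text
time: 22.2
tcp_pos: [0.5067, 0.202, 0.0839]
ee_rot: [1.462, 2.78, 0.0]
wrist_force: [0.2, -0.7, -2.5]
gripper_width: 0.0209
gripper_force: 59.2
```

carry_out --rows '[{"dx":0,"dy":0,"dz":1,"spin":0,"fingers":1},{"dx":0,"dy":0,"dz":2,"spin":0,"fingers":1},{"dx":0,"dy":0,"dz":2,"spin":0,"fingers":1}]'

```text
time: 22.5
tcp_pos: [0.5069, 0.2021, 0.0828]
ee_rot: [1.462, 2.78, 0.002]
wrist_force: [-4.5, -2.3, 12.0]
gripper_width: 0.0207
gripper_force: 61.2
```

Contact with the shelf, so I'll release and withdraw.

carry_out --rows '[{"dx":0,"dy":0,"dz":-1,"spin":0,"fingers":0.6},{"dx":0,"dy":0,"dz":-1,"spin":0,"fingers":0.4},{"dx":0,"dy":0,"dz":-1,"spin":0,"fingers":0.3},{"dx":0,"dy":0,"dz":-1,"spin":0,"fingers":0.3},{"dx":0,"dy":0,"dz":-1,"spin":0,"fingers":0.3},{"dx":0,"dy":0,"dz":-20,"spin":0,"fingers":0.3},{"dx":0,"dy":0,"dz":-50,"spin":0,"fingers":0.3},{"dx":0,"dy":0,"dz":-90,"spin":0,"fingers":0.3},{"dx":0,"dy":0,"dz":-130,"spin":0,"fingers":0.3},{"dx":0,"dy":0,"dz":-130,"spin":0,"fingers":0.3}]'

```text
time: 23.5
tcp_pos: [0.5086, 0.2028, 0.2168]
ee_rot: [1.46, 2.776, 0.009]
wrist_force: [0.5, 1.4, -0.6]
gripper_width: 0.0599
gripper_force: 0.0
```

```bash
python3 - <<'E'
from h import *
o=get_obs();print(o['tcp_pos'],o['wrist_force'],o['gripper_width'],o['time'])
im,K,E=save('scene','s9'); a=cv2.imread('pics/s9.png',0).astype(int); b=cv2.imread('pics/scene0.png',0).astype(int)
d=abs(a-b)
print('rack diff rows>=128', d[128:172,236:306].max(axis=1))
for n,(u0,u1,v0,v1) in dict(punch=(248,268,122,160),drift=(280,300,120,172),bolt=(410,432,206,244),block=(345,372,258,290),platenarrow=(390,430,245,272)).items():
    print(n,d[v0:v1,u0:u1].mean(),d[v0:v1,u0:u1].max())
E
```

```text
[0.5085668  0.20275102 0.21681201] [ 0.51486199  1.43875541 -0.57815927] 0.05986380226296297 23.5
rack diff rows>=128 [ 7 11 12  7  7  7  7  6  8  7  6  6  6  6  7  6  8  8 15 25 26 20 34 55
 73 70 56 24  7 27 37 32 22  7  6  7  7  6  6  6  6  6  6  9]
punch 3.661842105263158 26
drift 6.0115384615384615 73
bolt 4.010765550239235 8
block 2.8599537037037037 15
platenarrow 4.049074074074074 7
```

carry_out --rows '[{"dx":0,"dy":0,"dz":-20,"spin":0,"fingers":0.3},{"dx":40,"dy":-10,"dz":-20,"spin":0,"fingers":0.3},{"dx":80,"dy":-40,"dz":-20,"spin":0,"fingers":0.3},{"dx":120,"dy":-60,"dz":-20,"spin":0,"fingers":0.3},{"dx":120,"dy":-60,"dz":-20,"spin":0,"fingers":0.3},{"dx":120,"dy":-60,"dz":-20,"spin":0,"fingers":0.3}]'

```text
time: 24.15
tcp_pos: [0.3883, 0.2671, 0.2312]
ee_rot: [-1.46, -2.782, 0.001]
wrist_force: [0.6, -0.5, 0.1]
gripper_width: 0.0597
gripper_force: 0.0
```

```bash
python3 - <<'E'
from h import *
im,K,E=save('scene','s10'); a=cv2.imread('pics/s10.png',0).astype(int); b=cv2.imread('pics/scene0.png',0).astype(int)
d=abs(a-b)
for n,(u0,u1,v0,v1) in dict(punch=(248,268,118,160),drift=(280,300,118,172)).items(): print(n,d[v0:v1,u0:u1].mean(),d[v0:v1,u0:u1].max())
print(np.argwhere(d[118:175,236:310]>25)[:40].tolist())
E
```

```text
punch 4.130952380952381 38
drift 3.1240740740740742 39
[[30, 15], [30, 16], [31, 9], [31, 10], [31, 11], [31, 12], [31, 13], [31, 14], [31, 15], [32, 8], [32, 9], [32, 10], [32, 11], [32, 12], [32, 13], [32, 14], [33, 7], [33, 8], [33, 9], [33, 10], [33, 11], [33, 12], [34, 7], [34, 8], [34, 9], [34, 10], [34, 11], [36, 28], [36, 36], [36, 37], [36, 50], [37, 28], [37, 29], [37, 30], [37, 31], [37, 32], [37, 33], [37, 34], [37, 35], [37, 36]]
```

The differences move with the arm, so they are its shadows. The tools are in place and I'm handing in.

```bash
python3 -c "
from bench import hand_in
print(hand_in())"
```

```text
the job is handed in; nothing more can be done
None
```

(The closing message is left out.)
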